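# Turn a gauge-pin drawer round in its sleeve

### The arm

A 6-joint arm with a two-finger parallel gripper is mounted at the origin on a cart in front of the work surface, level with it; the furniture and walls round the work are solid. World frame = base frame: x ahead of the robot, y to its left, z up, the work surface at z = 0. Lengths are in mm, angles in rad, forces in N, time in s.
With the tool pointing down it reaches from about 350 to 775 mm from the base axis. Payload 7.3 kg.
Tool frame: the origin (TCP) lies between the finger pads; the fingertips stand 8 mm ahead of it and the grasp point (between the pads) lies 11 mm behind it; y points along the fingers, z is the direction in which the jaws open and shut, and the axes are right-handed (so a half turn about y gives the same grasp; the last joint's range is limited). The gripper opens to 92 mm and grips with 3 to 60 N. Pads are 19 mm wide; open, the fingers measure 130 mm over their backs; the gripper's body (75 mm by 190 mm) begins 47 mm behind the grasp point.
Start: joints at [1.163, 0.342, 1.524, -0, 1.275, -0.146], TCP at [135.864, 507.134, 234.741] pointing down, gripper open.
Joint ranges: [-2.53, 2.53], [-0.77, 2.02], [0.04, 2.7], [-1, 4.14], [0.28, 2.66], [-3.11, 3.11]. Speed limits (rad/s): [2.57, 2.57, 3.14, 3.14, 3.14, 3.14].

### API

Orientations are given as [roll, pitch, yaw] about the fixed x, y, z axes, in that order (R = Rz(yaw) Ry(pitch) Rx(roll)).
In Python, from plant import bot, vision, job gives the robot as it stands. The module is installed in compiled form; this text tells all that it offers.
- The arm moves only by the tool arm_command, never from a script. Its argument "deltas" is a list of rows, each a list of 4 numbers: the shift along the tool's x, y, z in m, then the turn about the tool's y in degrees. In form: [[x, y, z, twist], ...]. A call has 1 to 5 rows; each row shifts and turns the commanded pose from where the row before left it, along the tool's axes as they then stand; what a row does not reach is not made up. A row lasts 1/10 s, in which the tool goes at most 50 mm and 8.59 degrees, less where a joint would pass 70% of its speed; a pose out of reach is approached as far as the arm can. A call is refused whole if a number of a shift passes 0.05 or a number of a turn 8.59, either way. A call with a gripper value outside its range is refused whole. "claw" is the closure in counts, from 0 (fully open) to 255 (shut), set as the call begins (left out, the last holds). The fingers move at their own pace and stop on an object; the grip force is fixed at half the most. Time passes only in rows, so rows that do not move let the fingers close. It gives the time, the measured TCP pose, the force and the opening at its end, in the units of the state.
- bot.get_obs(): the state, without advancing time (a new reading comes with each control period).
- vision.capture(name): name is "side" or "top" or "wrist"; returns a dict with "img" (420x560x3 uint8, red, green, blue), "camera_matrix" (3x3 intrinsics, pixels), "dist_coeffs" ([k1, k2, p1, p2, k3] as OpenCV has them; the pictures are not rectified), "world_to_cam" (4x4, takes a point from world to camera coordinates); the wrist camera has in their place "mount" (4x4, takes a point from camera to tool coordinates, whose origin is the TCP and whose axes are the tool frame's). Camera axes: x right, y down, z forward; pixel columns grow to the right and rows downward; lengths in mm; the calibration is good to about 2 mm. A picture is of the moment at which its call begins: read the wrist's pose just before it. There is no depth.
- job.close_job(): hands the job in, once; it reports no verdict.
Trained networks look in a picture, given as the dict that the camera call returned (one of the last four; its "shot" number tells which), for a name from the list of things; names that differ only in an ending like _2 or _b are one class to them, and where a whole thing is asked for, a point or a joint stands for the part that bears it (a point fixed in the world has none). Each returns a list of dicts, best first, with "confidence" (0 to 1); they miss things now and then, are a little off and sometimes report something else, mostly with a low value. They report only what shows in the picture. A call takes as long as a camera call. They do not tell look-alikes from the thing itself.
- vision.find_in(picture, name): "xyz" ([x, y, z] in mm, in the coordinates of the camera as it stood for that picture, good to about 4 mm: the middle of the surface that is visible of it).
- vision.regions_of(picture, name): "mask" (420x560 bool, what is visible of it).
The state is a dict: "time": time; "joint_positions": joint angles; "dq": joint speeds; "tau": joint torques, N m; "tool_pos": TCP position; "tcp_rot": TCP orientation; "contact_force": force on the tool from outside, world axes, zero at the start; "moment": the same for the moment, N m; "grip_width": finger opening in mm.
Only numpy, scipy, OpenCV 4.12 (cv2) and the standard library are available. Lean on these libraries where they do the work, as an engineer would, in place of code of your own. Each camera call takes 0.05 s, during which the arm holds its last target. There are 200 camera calls.

### The job

The little wooden gauge-pin drawer has been put into its metal sleeve backwards, with its pull handle inside. Slide the drawer completely out, turn it end for end, and slide it back in the same way up until it is fully home against the closed back of the sleeve, with the handle sticking out of the mouth. Do not disturb the mug, the roll of tape and the calculator beside it.

Things in the scene. Friction and masses are not known exactly. Their poses are not given: they have to be found in the camera images.
- sleeve: Fixed grey sheet-metal sleeve, open at one end (the mouth, roughly facing the robot), on a plywood board 330x150x8 mm lying on the desk. Origin: desk surface (z=0) under the mouth's centre; +x into the sleeve along its length, z up. The board's top (z=8 mm) is the sleeve's floor; board from x=-200 to 130, y=-75 to 75 mm, bare before the mouth. Outside: 70 mm wide, top 46 mm above the desk.
- mouth (a point): Centre of the sleeve's mouth, at (0, 0, 25) mm in the sleeve's frame, axes as the sleeve's. The channel is 62 mm wide, 34 mm high (z=8 to 42 mm) and 120 mm deep. Before it (x=-14 to 0 mm) the sides and roof flare outward by about 8 mm as a lead-in; the flare's lips reach z=52 mm. Foot flanges 3 mm thick reach out to y=+-54 mm along the sleeve.
- back (a point): Centre of the inner face of the sleeve's closed back, at (120, 0, 25) mm in the sleeve's frame.
- drawer: Loose open-topped wooden drawer box 120x56x30 mm (handle not counted), walls and floor 5 mm, about 0.25 kg. Origin: centre of the box's underside; +x to the handle end, z up. A cross wall at x=13 to 19 mm: the compartment on the plain-end side (x=-55 to 13 mm, 46 mm wide, 25 mm deep) is empty; the other holds four fixed steel pins. Slides freely in the sleeve: 3 mm play a side, 4 mm above.
- handle_end (a point): Outermost point, in the middle, of the drawer's handle: at (90, 0, 16) mm in the drawer's frame. The handle is a level loop of 7 mm round steel bar, 45 mm wide, 16 mm above the underside, standing out 30 mm from the end wall. At the start it is inside the sleeve (drawer +x along sleeve +x).
- plain_end (a point): Centre of the outer face of the drawer's plain end wall: at (-60, 0, 16) mm in the drawer's frame. At the start 50 to 65 mm of this end stand out of the mouth.
- mug: White mug with dots and one handle, 78 mm across, 93 mm high, loose, standing on the desk to the left of the sleeve (seen looking into the mouth). Origin: centre of its underside. Leave alone.
- tape: Roll of masking tape, 100 mm across, 25 mm high, loose, lying on the desk to the right of the sleeve. Origin: centre of its underside. Leave alone.
- calculator: Grey desk calculator, 150 x 98 mm, 16 mm high, loose, lying on the desk to the right of the board's front part. Origin: centre of its underside. Leave alone.
Things that resemble listed ones, but are neither listed nor needed, are in the scene too. There is more than one size of the drawer; the one meant has the size given above.

How it is judged:
By the outcome, as a careful person would: the job done as asked, in the order asked, and still so for the second after the job is handed in, with the robot touching nothing.
It also fails if it takes over 72 s, if anything falls off the work surface, if the arm or the gripper's body presses on something with over 40 N, if the wrist force passes 120 N, or if a joint passes its speed limit or range.

## Working session

There is one attempt and no reset: what is moved stays moved. The work goes in short steps, Python scripts to look and compute and a tool call to move; the robot and the scene stay as the last step left them, time stands still between calls to the robot, and variables do not carry over. Pictures are saved under pics/ and viewed, about 8 in all and at most 12, crops included, and the job is handed in when it is done.

Besides the shell and the picture viewer there is one more tool, called after "Request:" by a JSON object that holds its "name" and its "arguments", one argument or row to a line. arm_command: Moves the arm, as the interface text tells. Its arguments: {"type":"object","properties":{"deltas":{"type":"array","items":{"type":"array","items":{"type":"number"}}},"claw":{"type":"number"}},"required":["deltas"]}

```bash
mkdir -p pics; python3 - <<'E'
from plant import bot, vision, job
import cv2,numpy as np
o=bot.get_obs()
print({k:np.round(v,3).tolist() for k,v in o.items()})
ims=[]
for n in("top","side"):
    p=vision.capture(n); ims.append(p["img"])
    print(n,p["camera_matrix"].tolist(),p["dist_coeffs"],np.round(p["world_to_cam"],4).tolist())
    W=np.linalg.inv(p["world_to_cam"])
    for nm in("sleeve","drawer","plain_end","handle_end","mouth","mug","tape","calculator"):
        for d in vision.find_in(p,nm): print(nm,round(d["confidence"],2),np.round((W@np.r_[d["xyz"],1])[:3],1))
    cv2.imwrite(f"pics/{n}0.png",cv2.resize(p["img"],(800,600),interpolation=cv2.INTER_CUBIC)[:,:,::-1])
E
```

```text
{'time': 0.0, 'joint_positions': [1.163, 0.343, 1.525, -0.0, 1.275, -0.146], 'dq': [-0.001, 0.001, 0.002, -0.0, -0.0, -0.001], 'tau': [-0.003, -43.122, -24.422, 0.072, 0.056, -0.0], 'tool_pos': [135.717, 506.726, 234.042], 'tcp_rot': [-1.572, 0.0, -0.262], 'contact_force': [-0.477, -1.006, -0.663], 'moment': [0.017, -0.011, 0.069], 'grip_width': 92.099}
top [[464.134058574815, 0.0, 279.24400582592716], [0.0, 464.134058574815, 204.22384742163064], [0.0, 0.0, 1.0]] [-0.14114485  0.          0.          0.          0.        ] [[0.0236, -0.9997, 0.0105, 45.8496], [-0.9951, -0.0244, -0.0953, 647.5916], [0.0955, -0.0082, -0.9954, 940.475], [0.0, 0.0, 0.0, 1.0]]
drawer 0.87 [546.9  52.4  11.1]
drawer 0.84 [492.4 275.4  11. ]
drawer 0.75 [682.6 357.1  10.1]
plain_end 0.93 [545.  53.  14.]
plain_end 0.87 [490.8 269.2   7.1]
plain_end 0.76 [684.8 356.3  11.1]
handle_end 0.89 [686.5 356.3   7.2]
handle_end 0.59 [547.1  51.1  12.3]
handle_end 0.55 [487.9 274.6  10. ]
mouth 0.88 [549.3  54.2   9.1]
mug 0.6 [691.1 207.5  28.7]
tape 0.94 [ 631.  -142.4   25.2]
calculator 0.73 [ 635.  -142.6   25.9
[... 180 characters left out ...]
.0, 1.0]] [0.02344929 0.         0.         0.         0.        ] [[0.9621, -0.2723, -0.0165, -594.1872], [-0.1584, -0.5084, -0.8464, 189.1721], [0.2221, 0.8169, -0.5322, 888.3738], [0.0, 0.0, 0.0, 1.0]]
sleeve 0.98 [558.2  12.5   6. ]
sleeve 0.5 [545.5  38.1  27.3]
drawer 0.91 [488.  263.5   9.9]
drawer 0.86 [675.7 350.3  13. ]
drawer 0.6 [547.3  36.5  27.7]
plain_end 0.93 [492.2 268.6  11.7]
plain_end 0.67 [544.1  35.8  23.1]
handle_end 0.87 [548.8  36.9  25.9]
handle_end 0.86 [488.6 269.8  15. ]
mouth 0.8 [563.2  19.8   8.4]
mug 0.97 [688.2 175.5  59.7]
mug 0.24 [561.   14.6  11.2]
tape 0.87 [ 634.  -153.4   17.6]
calculator 0.76 [ 469.6 -108.7   11.3]
calculator 0.69 [688.3 177.   62.6]
```

View pics/top0.png

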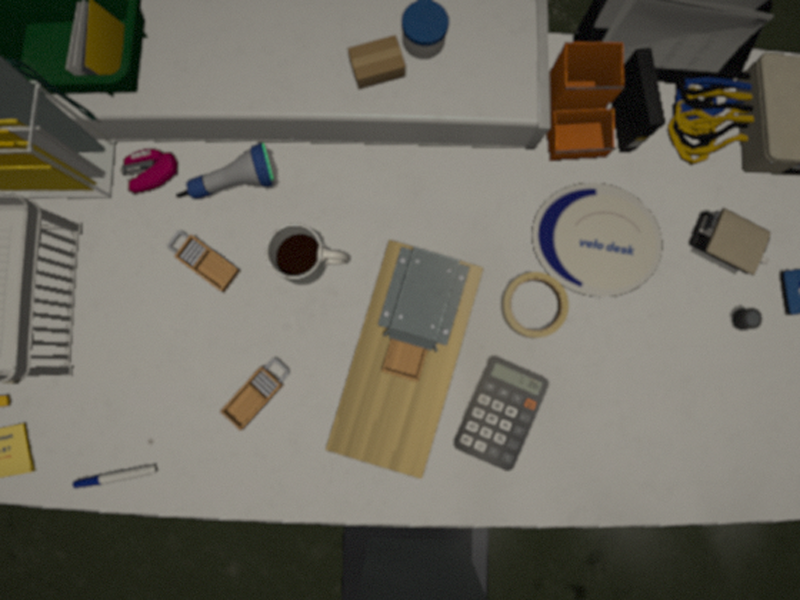

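View pics/side0.png

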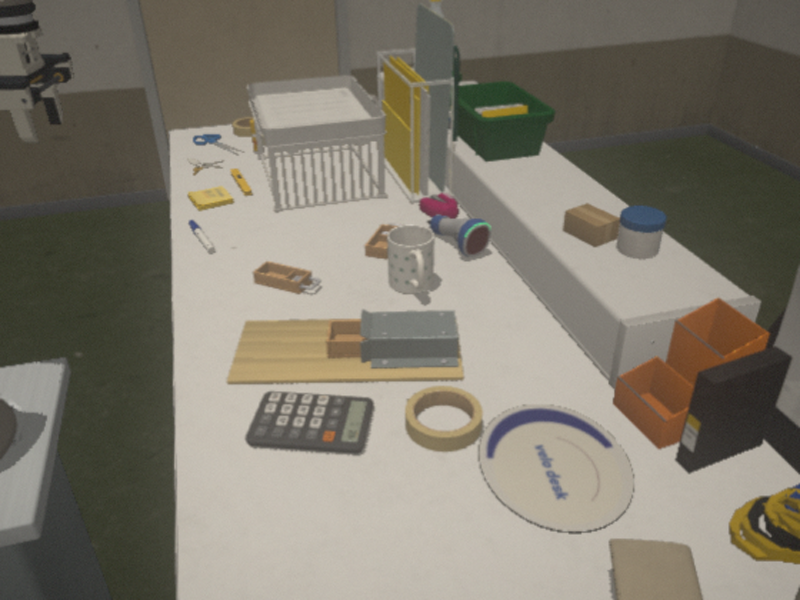

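Candidates for the drawer in top0: (403,360) is half in the sleeve, (203,262) and (255,393) lie loose on the desk. Only the first fits, since its plain end sticks out of the mouth. The sleeve's axis runs up and to the right, from about (375,462) to (437,253). Next I'll fit the board and check this in a crop.

```bash
cat > h.py <<'E'
import cv2,numpy as np
from plant import bot,vision,job
def ray(p,uv,z):
    "world points at height z for pixels"
    W=np.linalg.inv(p["world_to_cam"])
    n=cv2.undistortPoints(np.float64(uv).reshape(-1,1,2),p["camera_matrix"],np.array(p["dist_coeffs"])).reshape(-1,2)
    d=np.c_[n,np.ones(len(n))]@W[:3,:3].T; c=W[:3,3]
    return c+d*((z-c[2])/d[:,2])[:,None]
def proj(p,X):
    M=p["world_to_cam"]; r=cv2.Rodrigues(M[:3,:3])[0]
    return cv2.projectPoints(np.float64(X).reshape(-1,1,3),r,M[:3,3],p["camera_matrix"],np.array(p["dist_coeffs"]))[0].reshape(-1,2)
def S2W(s,X):
    "sleeve frame -> world; s=(x,y,yaw)"
    c,n=np.cos(s[2]),np.sin(s[2]); X=np.atleast_2d(np.float64(X))
    return np.c_[s[0]+c*X[:,0]-n*X[:,1],s[1]+n*X[:,0]+c*X[:,1],X[:,2]]
def W2S(s,X):
    c,n=np.cos(s[2]),np.sin(s[2]); X=np.atleast_2d(np.float64(X)); d=X[:,:2]-np.array(s[:2])
    return np.c_[c*d[:,0]+n*d[:,1],-n*d[:,0]+c*d[:,1],X[:,2]]
E
python3 - <<'E'
from h import *
p=vision.capture("top"); im=p["img"]
hsv=cv2.cvtColor(im,cv2.COLOR_RGB2HSV)
m=((hsv[...,1]>60)&(hsv[...,0]>8)&(hsv[...,0]<32)).astype(np.uint8)
roi=np.zeros_like(m); roi[160:340,225:343]=1; m&=roi
n,l,st,_=cv2.connectedComponentsWithStats(m); k=1+st[1:,4].argmax()
pts=np.argwhere(l==k)[:,::-1]
w=ray(p,pts,8)
r=cv2.minAreaRect(np.float32(w[:,:2])); b=cv2.boxPoints(r); print(r,b)
e1,e2=b[1]-b[0],b[2]-b[1]; ax=e1 if np.hypot(*e1)>np.hypot(*e2) else e2
ax=ax/np.hypot(*ax); ax*=np.sign(ax[0]); yaw=np.arctan2(ax[1],ax[0])
c=np.array(r[0]); o=c+35*ax; s=(o[0],o[1],yaw); print("sleeve",s)
# plain end top edge: protruding drawer, colour more red
vis=cv2.resize(im[150:350,215:355],None,fx=4,fy=4,interpolation=cv2.INTER_CUBIC)
def dr(X,col,closed=True):
    q=(proj(p,S2W(s,X))-[215,150]+.5)*4
    cv2.polylines(vis,[np.int32(q)],closed,col,1)
dr([[-200,-75,8],[130,-75,8],[130,75,8],[-200,75,8]],(255,0,0))
dr([[0,-35,46],[120,-35,46],[120,35,46],[0,35,46]],(0,0,255))
dr([[-60,-28,38],[0,-28,38],[0,28,38],[-60,28,38]],(0,255,0))
cv2.imwrite("pics/crop.png",vis[:600,:,::-1] if False else cv2.resize(vis,(420,600))[:,:,::-1])
E
```

```text
((550.2933959960938, 50.31971740722656), (149.1382598876953, 328.3832092285156), 74.65137481689453) [[372.22018   21.870361]
 [688.891    -65.0499  ]
 [728.3666    78.76907 ]
 [411.6958   165.68933 ]]
sleeve (np.float64(584.0450553894043), np.float64(41.05551338195801), np.float32(-0.26788405))
```

View pics/crop.png

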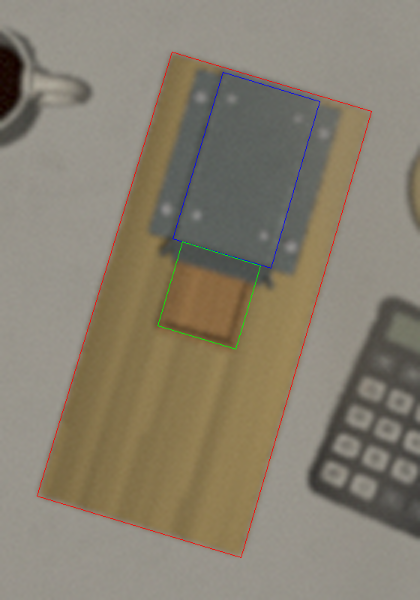

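The crop confirms it. The fitted rectangle (149x328 mm) matches the board, the roof and mouth outlines fall where they should, and the drawer's plain end stands out about 58 mm. Now moving above it.

Request:
{"name": "arm_command", "arguments": {
  "deltas": [
    [0.034,0,-0.0222,0],
    [0.034,0,-0.0222,0],
    [0.034,0,-0.0222,0],
    [0.034,0,-0.0222,0],
    [0.034,0,-0.0222,0]
  ],
  "claw": 0
}}

```text
time: 1.45
tool_pos: [272.1, 354.7, 234.9]
tcp_rot: [-1.57, -0.0, -0.261]
contact_force: [1.2, -0.6, -0.7]
grip_width: 91.8
```

Request:
{"name": "arm_command", "arguments": {
  "deltas": [
    [0.034,0,-0.0222,0],
    [0.034,0,-0.0222,0],
    [0.034,0,-0.0222,0],
    [0.034,0,-0.0222,0],
    [0.034,0,-0.0222,0]
  ]
}}

```text
time: 1.95
tool_pos: [407.8, 203.3, 234.9]
tcp_rot: [-1.57, -0.0, -0.262]
contact_force: [0.5, 0.0, -0.3]
grip_width: 91.8
```

Request:
{"name": "arm_command", "arguments": {
  "deltas": [
    [0.034,0,-0.0222,0],
    [0.034,0,-0.0222,0],
    [0.034,0,-0.0222,0],
    [0.034,0,-0.0222,0],
    [0.034,0,-0.0222,0]
  ]
}}

```text
time: 2.45
tool_pos: [543.3, 52.0, 234.8]
tcp_rot: [-1.571, -0.0, -0.262]
contact_force: [0.3, -0.9, -0.1]
grip_width: 91.9
```

Request:
{"name": "arm_command", "arguments": {
  "deltas": [
    [0,0.03,0,0],
    [0,0.03,0,0],
    [0,0.03,0,0],
    [0,0,0,0]
  ]
}}

```text
time: 2.85
tool_pos: [539.8, 53.4, 141.1]
tcp_rot: [-1.572, 0.008, -0.262]
contact_force: [-0.2, -0.3, -0.6]
grip_width: 92.0
```

```bash
cat >> h.py <<'E'
def wrist():
    "wrist picture with world_to_cam added"
    from scipy.spatial.transform import Rotation as R
    o=bot.get_obs(); T=np.eye(4); T[:3,:3]=R.from_euler("xyz",o["tcp_rot"]).as_matrix(); T[:3,3]=o["tool_pos"]
    p=vision.capture("wrist"); p["world_to_cam"]=np.linalg.inv(T@p["mount"]); return o,p
s0=(584.05,41.06,-0.268)
def overlay(p,fn,polys,s=s0):
    vis=cv2.resize(p["img"],(800,600),interpolation=cv2.INTER_CUBIC)
    for X,c in polys: cv2.polylines(vis,[np.int32(proj(p,S2W(s,X))*800/560)],True,c,1)
    cv2.imwrite(fn,vis[:,:,::-1])
def rect(x0,x1,h,z): return [[x0,-h,z],[x1,-h,z],[x1,h,z],[x0,h,z]]
E
python3 - <<'E'
from h import *
o,p=wrist(); print(o["tool_pos"],o["tcp_rot"],o["joint_positions"],W2S(s0,o["tool_pos"]))
overlay(p,"pics/w1.png",[(rect(0,120,35,46),(0,0,255)),(rect(-200,130,75,8),(255,0,0)),(rect(-60,0,28,38),(0,255,0))])
E
```

```text
[539.82846903  53.39593629 141.05922491] [-1.57247356  0.00785302 -0.26216741] [-4.27585524e-02  4.69445185e-01  1.60267477e+00  8.19552027e-05
  1.07750250e+00 -1.35143315e+00] [[-45.90952725   0.18556325 141.05922491]]
```

View pics/w1.png

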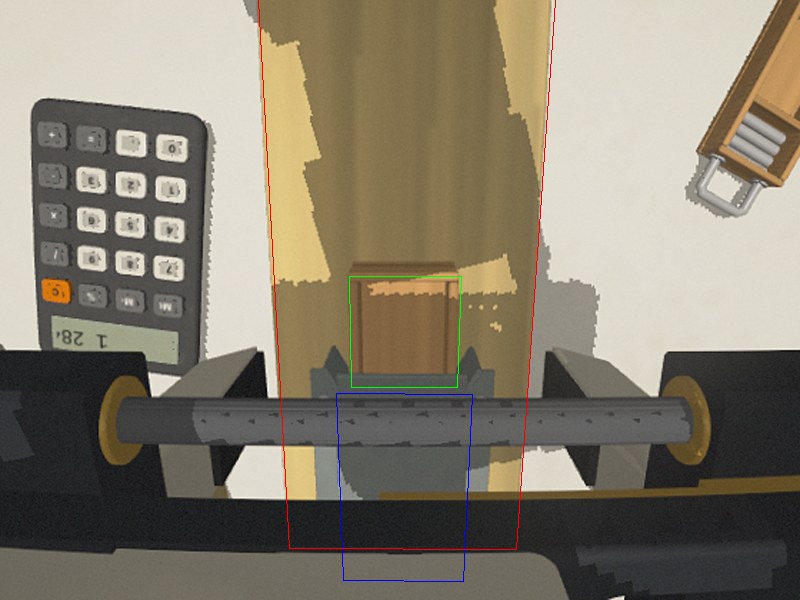

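The wrist view shows the overlays on the board, sleeve and drawer (end edge at about (405,270), side walls at 350 and 460), so the calibration holds. Descending.

Request:
{"name": "arm_command", "arguments": {
  "deltas": [
    [0,0.025,0,0],
    [0,0.025,0,0],
    [0,0.025,0,0],
    [0,0.025,0,0],
    [0,0,0,0]
  ]
}}

```text
time: 3.4
tool_pos: [541.6, 53.6, 43.9]
tcp_rot: [-1.571, 0.003, -0.262]
contact_force: [-0.9, -0.5, 0.0]
grip_width: 92.3
```

Request:
{"name": "arm_command", "arguments": {
  "deltas": [
    [0,0.01,0,0],
    [0,0.009,0,0],
    [0,0,0,0],
    [0,0,0,0]
  ]
}}

```text
time: 3.8
tool_pos: [542.7, 53.5, 26.2]
tcp_rot: [-1.571, -0.001, -0.262]
contact_force: [-0.1, 0.1, 0.2]
grip_width: 92.1
```

Request:
{"name": "arm_command", "arguments": {
  "deltas": [
    [0,0.005,0,0],
    [0,0,-0.001,0],
    [0,0,0,0],
    [0,0,0,0],
    [0,0,0,0]
  ],
  "claw": 255
}}

```text
time: 4.3
tool_pos: [542.1, 52.5, 20.8]
tcp_rot: [-1.571, -0.0, -0.262]
contact_force: [-0.5, -0.6, -0.5]
grip_width: 56.4
```

Request:
{"name": "arm_command", "arguments": {
  "deltas": [
    [0,0,0,0],
    [0,0,0,0],
    [0,0,0,0],
    [0,0,0,0],
    [0,0,0,0]
  ]
}}

```text
time: 4.8
tool_pos: [542.1, 52.5, 20.8]
tcp_rot: [-1.571, -0.0, -0.262]
contact_force: [-0.4, 0.2, 2.0]
grip_width: 55.8
```

Request:
{"name": "arm_command", "arguments": {
  "deltas": [
    [-0.008,0,0,0],
    [-0.012,0,0,0],
    [-0.015,0,0,0],
    [-0.015,0,0,0],
    [-0.015,0,0,0]
  ]
}}

```text
time: 5.3
tool_pos: [478.6, 69.6, 20.8]
tcp_rot: [-1.57, -0.001, -0.262]
contact_force: [0.6, 0.0, -0.7]
grip_width: 56.0
```

Request:
{"name": "arm_command", "arguments": {
  "deltas": [
    [-0.015,0,0,0],
    [-0.015,0,0,0],
    [-0.015,0,0,0],
    [-0.01,0,0,0],
    [0,0,0,0]
  ]
}}

```text
time: 5.8
tool_pos: [424.6, 84.0, 20.8]
tcp_rot: [-1.571, 0.001, -0.261]
contact_force: [-0.5, -0.3, 2.2]
grip_width: 56.1
```

Request:
{"name": "arm_command", "arguments": {
  "deltas": [
    [0,0,0,0],
    [0,0,0,0],
    [0,0,0,0],
    [0.02,0,0,0],
    [0.036,0,0,0]
  ],
  "claw": 100
}}

```text
time: 6.3
tool_pos: [478.1, 69.6, 20.6]
tcp_rot: [-1.572, 0.005, -0.261]
contact_force: [0.8, -0.1, -1.9]
grip_width: 55.9
```

```bash
python3 - <<'E'
from h import *
o,p=wrist(); print(o["tool_pos"],o["grip_width"],W2S(s0,o["tool_pos"]))
overlay(p,"pics/w2.png",[(rect(-200,130,75,8),(255,0,0)),(rect(-183,-63,28,38),(0,255,0))])
E
```

```text
[478.12240259  69.55618123  20.63847299] 55.918312470137494 [[-109.69212435   -0.57104715   20.63847299]]
```

View pics/w2.png

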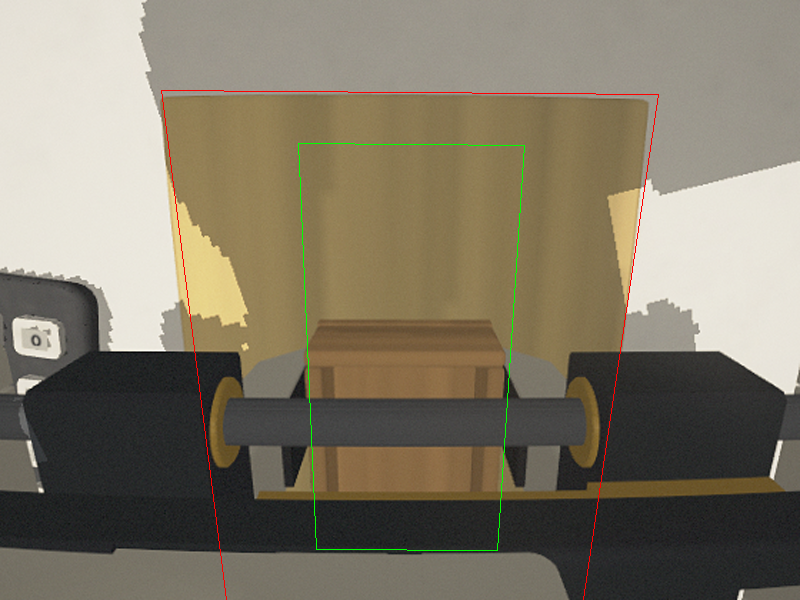

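At 100 counts the opening is still 56 mm, so the drawer stayed gripped and rode back in with the tool. I'll pull back again and open wider.

Request:
{"name": "arm_command", "arguments": {
  "deltas": [
    [-0.015,0,0,0],
    [-0.015,0,0,0],
    [-0.015,0,0,0],
    [-0.012,0,0,0],
    [0,0,0,0]
  ],
  "claw": 255
}}

```text
time: 6.85
tool_pos: [424.1, 84.0, 20.6]
tcp_rot: [-1.571, 0.001, -0.262]
contact_force: [0.5, 0.1, -2.0]
grip_width: 55.8
```

Request:
{"name": "arm_command", "arguments": {
  "deltas": [
    [0,0,0,0],
    [0,0,0,0],
    [0,0,0,0],
    [0,0,0,0]
  ],
  "claw": 40
}}

```text
time: 7.25
tool_pos: [425.5, 83.7, 20.7]
tcp_rot: [-1.571, -0.0, -0.262]
contact_force: [0.4, 0.4, -0.8]
grip_width: 76.9
```

```bash
python3 - <<'E'
from h import *
o,p=wrist(); t=W2S(s0,o["tool_pos"])[0]; print(o["tool_pos"],o["tcp_rot"],o["grip_width"],t)
q=vision.capture("side")
for n in("handle_end","plain_end","drawer"):
    for d in vision.find_in(q,n): print(n,d["confidence"],W2S(s0,(np.linalg.inv(q["world_to_cam"])@np.r_[d["xyz"],1])[:3]))
v=q["img"][170:300,140:345]; v=cv2.resize(v,None,fx=3.8,fy=3.8,interpolation=cv2.INTER_CUBIC)
L=t[0]-20
for X,c in[(rect(L,L+120,28,38),(0,255,0)),(rect(-200,130,75,8),(255,0,0)),(rect(0,120,35,46),(0,0,255))]:
    cv2.polylines(v,[np.int32((proj(q,S2W(s0,X))-[140,170])*3.8)],True,c,1)
cv2.imwrite("pics/s2.png",v[:,:,::-1])
E
```

```text
[425.53940367  83.74173718  20.67784357] [-1.57064951e+00 -2.50914251e-04 -2.62025526e-01] 76.85788776246252 [-164.15442096   -0.816036     20.67784357]
handle_end 0.88 [[  2.29858167 324.20338789  11.48302833]]
handle_end 0.8 [[-128.15802408  179.12029838   17.59295088]]
handle_end 0.59 [[-97.87885774 -12.58180779  28.18939237]]
handle_end 0.45 [[ 15.11368322 -33.70843738  12.35395077]]
plain_end 0.89 [[-100.65565603  -15.1029792    24.75383042]]
plain_end 0.75 [[  7.45952059 326.9516086    7.75449076]]
plain_end 0.57 [[-122.86616599  179.92937446   10.59140578]]
drawer 0.74 [[  4.00221494 318.0292243   14.61948137]]
drawer 0.68 [[-125.01380814  173.53334254   10.75995516]]
```

View pics/s2.png

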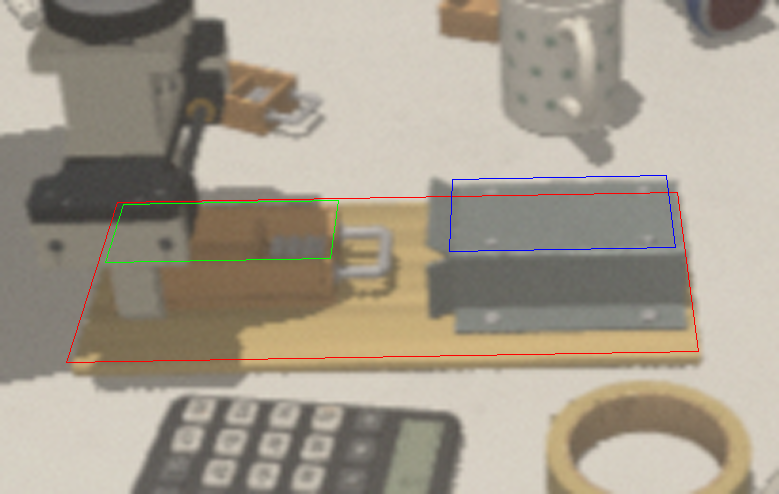

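The drawer is completely out, with the handle at about (370,250) clear of the mouth at about (440,250). Box position is as predicted (-184..-64 in the sleeve frame). Regripping near its centre of mass.

Request:
{"name": "arm_command", "arguments": {
  "deltas": [
    [0.02,0,0.001,0],
    [0.02,0,0,0],
    [0.015,0,0,0],
    [0,0,0,0]
  ]
}}

```text
time: 7.9
tool_pos: [480.5, 70.1, 20.8]
tcp_rot: [-1.57, -0.002, -0.263]
contact_force: [-0.2, 0.2, -0.2]
grip_width: 77.4
```

Request:
{"name": "arm_command", "arguments": {
  "deltas": [
    [0,0,0,0],
    [0,0,0,0],
    [0,0,0,0],
    [0,0,0,0],
    [0,0,0,0]
  ],
  "claw": 255
}}

```text
time: 8.4
tool_pos: [477.9, 70.8, 20.7]
tcp_rot: [-1.571, 0.001, -0.262]
contact_force: [-1.7, -0.3, 0.8]
grip_width: 55.9
```

Request:
{"name": "arm_command", "arguments": {
  "deltas": [
    [0,-0.02,0,0],
    [0,-0.02,0,0],
    [0,-0.02,0,0],
    [0,-0.02,0,0],
    [0,0,0,0]
  ]
}}

```text
time: 8.9
tool_pos: [480.0, 70.7, 102.7]
tcp_rot: [-1.569, -0.005, -0.262]
contact_force: [0.6, 0.5, -2.7]
grip_width: 56.3
```

Request:
{"name": "arm_command", "arguments": {
  "deltas": [
    [0,0,0,4],
    [0,0,0,8],
    [0,0,0,8],
    [0,0,0,8],
    [0,0,0,8]
  ]
}}

```text
time: 9.4
tool_pos: [477.8, 70.6, 99.3]
tcp_rot: [-1.572, 0.001, -0.896]
contact_force: [0.5, -0.5, -2.7]
grip_width: 55.7
```

Request:
{"name": "arm_command", "arguments": {
  "deltas": [
    [0,0,0,8],
    [0,0,0,8],
    [0,0,0,8],
    [0,0,0,8],
    [0,0,0,8]
  ]
}}

```text
time: 9.9
tool_pos: [477.8, 70.6, 99.3]
tcp_rot: [-1.573, 0.0, -1.594]
contact_force: [0.1, 0.1, -3.1]
grip_width: 55.8
```

Request:
{"name": "arm_command", "arguments": {
  "deltas": [
    [0,0,0,8],
    [0,0,0,8],
    [0,0,0,8],
    [0,0,0,8],
    [0,0,0,8]
  ]
}}

```text
time: 10.4
tool_pos: [477.8, 70.6, 99.3]
tcp_rot: [-1.572, -0.001, -2.292]
contact_force: [0.2, -0.6, -1.8]
grip_width: 55.8
```

Request:
{"name": "arm_command", "arguments": {
  "deltas": [
    [0,0,0,8],
    [0,0,0,8],
    [0,0,0,8],
    [0,0,0,8],
    [0,0,0,8]
  ]
}}

```text
time: 10.9
tool_pos: [477.7, 70.6, 99.3]
tcp_rot: [-1.571, -0.002, -2.99]
contact_force: [-0.1, 0.1, -3.0]
grip_width: 55.7
```

Request:
{"name": "arm_command", "arguments": {
  "deltas": [
    [0,0,0,8],
    [0,0,0,8],
    [0,0,0,4.3],
    [0,0,0,4],
    [0,0,0,0]
  ]
}}

```text
time: 11.4
tool_pos: [477.8, 70.6, 99.5]
tcp_rot: [-1.57, -0.002, 2.874]
contact_force: [0.1, -0.2, -2.9]
grip_width: 56.0
```

```bash
python3 - <<'E'
from h import *
o=bot.get_obs(); print(o["tool_pos"],o["tcp_rot"],o["grip_width"],W2S(s0,o["tool_pos"]),o["joint_positions"])
E
```

```text
[477.81056751  70.61682938  99.45004587] [-1.57040728e+00 -1.96087208e-03  2.87394837e+00] 55.98961324521032 [[-110.27369086    0.36916345   99.45004587]] [-1.21920310e-02  4.28798618e-01  1.81784853e+00  1.52362015e-04
  8.96941054e-01  1.82615301e+00]
```

Request:
{"name": "arm_command", "arguments": {
  "deltas": [
    [0,0.02,0,0],
    [0,0.02,0,0],
    [0,0.02,0,0],
    [0,0.016,0,0],
    [0,0,0,0]
  ]
}}

```text
time: 11.9
tool_pos: [476.8, 70.6, 22.4]
tcp_rot: [-1.57, -0.005, 2.876]
contact_force: [-0.1, -0.1, -2.6]
grip_width: 55.8
```

```bash
python3 - <<'E'
from h import *
q=vision.capture("side");o=bot.get_obs(); t=W2S(s0,o["tool_pos"])[0]; print(o["tcp_rot"],o["contact_force"],t)
v=q["img"][170:300,140:345]; v=cv2.resize(v,None,fx=3.8,fy=3.8,interpolation=cv2.INTER_CUBIC)
L=t[0]+15-60; z=t[2]-20.7
for X,c in[(rect(L,L+120,28,38+z),(0,255,0)),(rect(-200,130,75,8),(255,0,0)),([[L,-28,8+z],[L+120,-28,8+z]],(255,255,0))]:
    cv2.polylines(v,[np.int32((proj(q,S2W(s0,X))-[140,170])*3.8)],True,c,1)
cv2.imwrite("pics/s3.png",v[:,:,::-1])
E
```

```text
[-1.57012462 -0.00293916  2.87591801] [ 0.07198206  0.22158321 -1.3447354 ] [-110.51056315    0.28779231   23.55954421]
```

View pics/s3.png

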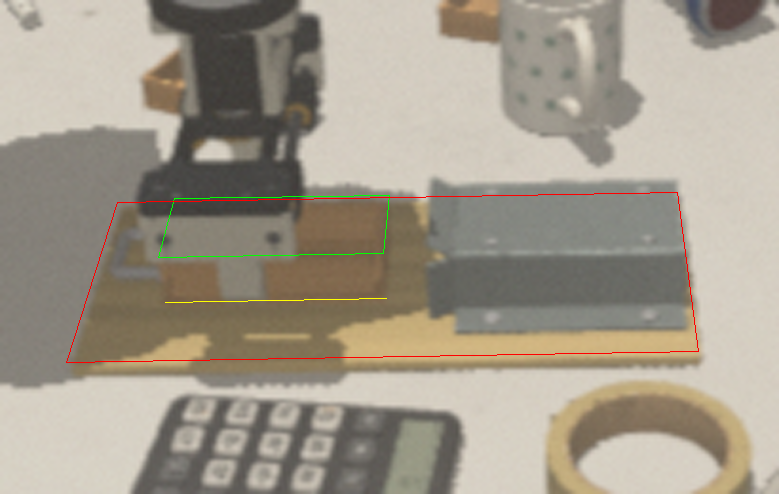

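The drawer is turned, level and aligned, with its handle at (125,255) facing out and its plain end at (385,250) facing the mouth. I'll check whether the grey plate at (220,235) is the gripper's body, because that decides the clearance over the flare.

```bash
python3 - <<'E'
from h import *
q=vision.capture("side");o=bot.get_obs(); t=W2S(s0,o["tool_pos"])[0]; print(t,o["contact_force"])
for y in(-95,-65,-50):
  for z in(t[2]+20,t[2]+58):
    print(y,z,np.round((proj(q,S2W(s0,[[t[0]-37.5,y,z],[t[0]+37.5,y,z]]))-[140,170])*3.8).tolist())
E
```

```text
[-109.80589598    0.47792828   24.43243387] [ 0.66914615  0.13055126 -2.47907927]
-95 44.43243386909688 [[153.0, 329.0], [302.0, 326.0]]
-95 82.43243386909688 [[143.0, 267.0], [296.0, 264.0]]
-65 44.43243386909688 [[162.0, 293.0], [307.0, 290.0]]
-65 82.43243386909688 [[153.0, 232.0], [302.0, 230.0]]
-50 44.43243386909688 [[167.0, 276.0], [310.0, 273.0]]
-50 82.43243386909688 [[158.0, 216.0], [304.0, 213.0]]
```

The plate matches the body's end face at y=-95, z=82, so it passes above the flare. Lowering the last 3 mm and inserting.

Request:
{"name": "arm_command", "arguments": {
  "deltas": [
    [0,0.003,0,0],
    [0,0,0,0],
    [-0.01,0,0,0],
    [-0.01,0,0,0],
    [-0.01,0,0,0]
  ]
}}

```text
time: 12.5
tool_pos: [509.1, 62.3, 22.1]
tcp_rot: [-1.571, 0.001, 2.875]
contact_force: [0.1, 0.5, -1.8]
grip_width: 56.0
```

Request:
{"name": "arm_command", "arguments": {
  "deltas": [
    [-0.01,0,0,0],
    [-0.01,0,0,0],
    [-0.01,0,0,0],
    [-0.01,0,0,0],
    [0,0,0,0]
  ]
}}

```text
time: 13.0
tool_pos: [547.7, 51.6, 21.8]
tcp_rot: [-1.571, 0.002, 2.874]
contact_force: [-0.5, 0.7, -3.1]
grip_width: 55.7
```

Request:
{"name": "arm_command", "arguments": {
  "deltas": [
    [0,0.001,0,0],
    [0,0,0,0],
    [0,0,0,0],
    [0,0,0,0]
  ],
  "claw": 30
}}

```text
time: 13.4
tool_pos: [546.0, 52.2, 20.9]
tcp_rot: [-1.571, 0.0, 2.875]
contact_force: [0.3, 0.4, 0.0]
grip_width: 79.6
```

Request:
{"name": "arm_command", "arguments": {
  "deltas": [
    [0,-0.02,0,0],
    [0,-0.02,0,0],
    [0,-0.02,0,0],
    [0.03,0,0,0],
    [0.04,0,0,0]
  ]
}}

```text
time: 13.9
tool_pos: [479.4, 70.4, 81.5]
tcp_rot: [-1.572, 0.004, 2.874]
contact_force: [0.3, -0.0, -0.6]
grip_width: 80.9
```

Request:
{"name": "arm_command", "arguments": {
  "deltas": [
    [0.03,0,0,0],
    [0,0,0,0],
    [0,0,0,0],
    [0,0,0,0],
    [0,0,0,0]
  ],
  "claw": 255
}}

```text
time: 14.4
tool_pos: [450.7, 78.3, 80.8]
tcp_rot: [-1.571, 0.001, 2.874]
contact_force: [-0.3, 0.1, -0.1]
grip_width: 45.7
```

```bash
python3 - <<'E'
from h import *
q=vision.capture("side");o=bot.get_obs(); t=W2S(s0,o["tool_pos"])[0]; print(t,o["tcp_rot"],o["grip_width"],o["contact_force"])
v=q["img"][170:300,140:345]; v=cv2.resize(v,None,fx=3.8,fy=3.8,interpolation=cv2.INTER_CUBIC)
for X,c in[(rect(-83,37,28,38),(0,255,0)),([[-113,-22,24],[-113,22,24]],(255,255,0))]:
    cv2.polylines(v,[np.int32((proj(q,S2W(s0,X))-[140,170])*3.8)],True,c,1)
cv2.imwrite("pics/s4.png",v[:,:,::-1])
E
```

```text
[-138.65326166    0.48041737   80.66233283] [-1.57101894e+00  5.40008516e-04  2.87407721e+00] 41.54189876725226 [-0.4177835   0.21101286 -0.07694768]
```

View pics/s4.png

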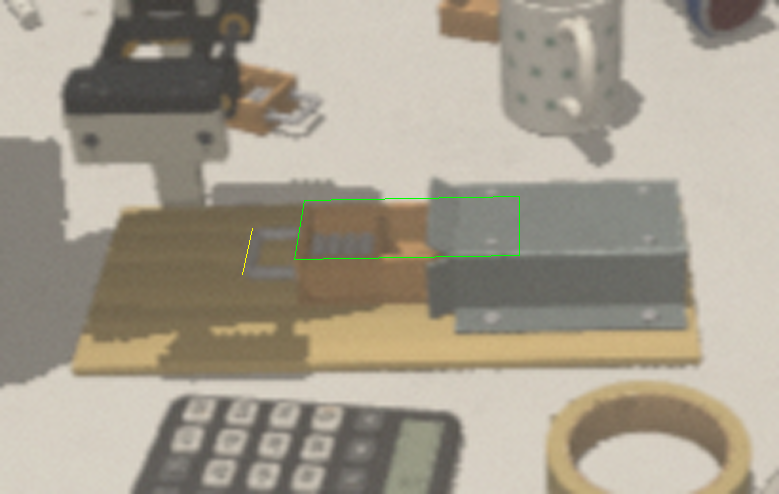

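The drawer is in the mouth and straight, with the handle's outer bar at about (250,252), just inside my predicted line. Closing the fingers, lowering behind the handle and pushing.

Request:
{"name": "arm_command", "arguments": {
  "deltas": [
    [0,0,0,0],
    [0,0,0,0],
    [0,0.02,0,0],
    [0,0.02,0,0],
    [0,0.019,0,0]
  ]
}}

```text
time: 14.95
tool_pos: [449.8, 78.5, 21.1]
tcp_rot: [-1.571, 0.0, 2.874]
contact_force: [-0.2, -0.2, -0.4]
grip_width: 2.6
```

Request:
{"name": "arm_command", "arguments": {
  "deltas": [
    [0,0,0,0],
    [-0.01,0,0,0],
    [-0.01,0,0,0],
    [-0.01,0,0,0],
    [-0.01,0,0,0]
  ]
}}

```text
time: 15.45
tool_pos: [489.5, 67.6, 22.4]
tcp_rot: [-1.571, 0.001, 2.874]
contact_force: [-2.1, 0.8, 1.0]
grip_width: 0.3
```

Request:
{"name": "arm_command", "arguments": {
  "deltas": [
    [-0.01,0,0,0],
    [-0.01,0,0,0],
    [-0.01,0,0,0],
    [0,0,0,0]
  ]
}}

```text
time: 15.85
tool_pos: [519.1, 59.5, 21.9]
tcp_rot: [-1.571, 0.002, 2.874]
contact_force: [-0.0, -0.6, 0.0]
grip_width: 0.4
```

Request:
{"name": "arm_command", "arguments": {
  "deltas": [
    [-0.007,0,0,0],
    [-0.007,0,0,0],
    [-0.006,0,0,0],
    [-0.002,0,0,0],
    [0,0,0,0]
  ]
}}

```text
time: 16.35
tool_pos: [538.8, 54.1, 21.7]
tcp_rot: [-1.571, 0.001, 2.874]
contact_force: [0.1, 0.7, 0.7]
grip_width: 0.3
```

Request:
{"name": "arm_command", "arguments": {
  "deltas": [
    [-0.002,0,0,0],
    [-0.001,0,0,0],
    [0,0,0,0]
  ]
}}

```text
time: 16.65
tool_pos: [541.2, 53.5, 21.7]
tcp_rot: [-1.571, -0.0, 2.875]
contact_force: [-0.8, 0.2, -0.8]
grip_width: 0.1
```

Request:
{"name": "arm_command", "arguments": {
  "deltas": [
    [-0.001,0,0,0],
    [-0.001,0,0,0],
    [0,0,0,0]
  ]
}}

```text
time: 16.95
tool_pos: [543.3, 52.9, 21.7]
tcp_rot: [-1.571, 0.0, 2.874]
contact_force: [-0.8, 0.1, -0.4]
grip_width: -0.1
```

Request:
{"name": "arm_command", "arguments": {
  "deltas": [
    [-0.001,0,0,0],
    [-0.001,0,0,0],
    [0,0,0,0]
  ]
}}

```text
time: 17.25
tool_pos: [545.4, 52.3, 21.7]
tcp_rot: [-1.571, 0.0, 2.875]
contact_force: [-0.1, 0.3, 0.5]
grip_width: 0.7
```

Request:
{"name": "arm_command", "arguments": {
  "deltas": [
    [-0.001,0,0,0],
    [0,0,0,0],
    [0,0,0,0]
  ]
}}

```text
time: 17.55
tool_pos: [545.9, 52.1, 21.7]
tcp_rot: [-1.571, -0.0, 2.875]
contact_force: [-2.7, 0.6, 1.3]
grip_width: 0.4
```

Request:
{"name": "arm_command", "arguments": {
  "deltas": [
    [-0.001,0,0,0],
    [0,0,0,0],
    [0,0,0,0]
  ]
}}

```text
time: 17.85
tool_pos: [546.0, 52.1, 21.7]
tcp_rot: [-1.571, -0.002, 2.875]
contact_force: [-4.7, 2.0, 2.0]
grip_width: 0.3
```

Request:
{"name": "arm_command", "arguments": {
  "deltas": [
    [-0.001,0,0,0],
    [-0.001,0,0,0],
    [0,0,0,0]
  ]
}}

```text
time: 18.15
tool_pos: [546.1, 52.1, 21.5]
tcp_rot: [-1.57, -0.006, 2.875]
contact_force: [-10.9, 3.8, 6.9]
grip_width: 0.6
```

Request:
{"name": "arm_command", "arguments": {
  "deltas": [
    [0.006,0,0,0],
    [0.02,0,0,0],
    [0.03,0,0,0],
    [0,-0.03,0,0],
    [0,-0.04,0,0]
  ]
}}

```text
time: 18.65
tool_pos: [493.5, 66.2, 91.1]
tcp_rot: [-1.57, -0.003, 2.875]
contact_force: [0.8, -0.6, 1.2]
grip_width: 0.3
```

Request:
{"name": "arm_command", "arguments": {
  "deltas": [
    [0,-0.04,0,0],
    [0,-0.04,0,0],
    [0.03,0,0,0],
    [0.03,0,0,0],
    [0,0,0,0]
  ]
}}

```text
time: 19.15
tool_pos: [434.5, 82.5, 172.1]
tcp_rot: [-1.571, -0.0, 2.876]
contact_force: [0.1, 0.1, -0.0]
grip_width: 0.8
```

```bash
python3 - <<'E'
from h import *
q=vision.capture("side");o=bot.get_obs(); print(o["time"],o["tool_pos"],o["contact_force"])
v=q["img"][170:330,140:350]; v=cv2.resize(v,None,fx=3.7,fy=3.7,interpolation=cv2.INTER_CUBIC)
for X,c in[([[-30,-22,24],[-30,22,24]],(255,255,0)),([[0,-28,38],[0,28,38]],(0,255,0))]:
    cv2.polylines(v,[np.int32((proj(q,S2W(s0,X))-[140,170])*3.7)],True,c,1)
cv2.imwrite("pics/s5.png",v[:,:,::-1])
for n in("mug","tape","calculator"):
    for d in vision.find_in(q,n)[:2]: print(n,d["confidence"],(np.linalg.inv(q["world_to_cam"])@np.r_[d["xyz"],1])[:3])
E
```

```text
19.2 [436.57907547  82.17500784 172.30971539] [ 0.56097266 -0.82712926  0.78187702]
mug 0.97 [689.31155019 175.01588338  61.92995826]
tape 0.59 [ 632.4978872  -150.27423019   20.66060264]
calculator 0.67 [ 467.89412477 -106.77286916   14.22919663]
```

View pics/s5.png

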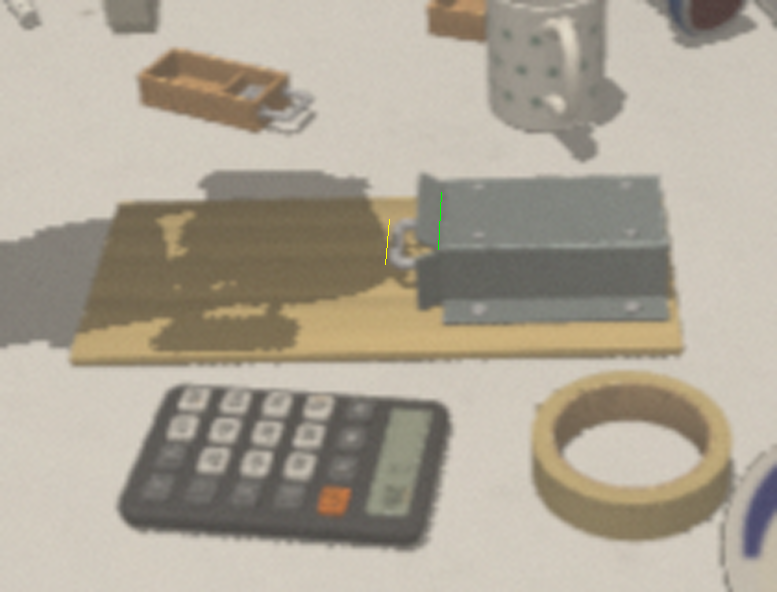

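The handle sticks out of the mouth at (400,243), right at the fully-home line (388). The last push stalled against the back while the force rose to about 11 N. The mug, tape and calculator are where they were, and the arm is clear.

```bash
python3 -c "
from plant import job; print(job.close_job())"
```

```text
the job is handed in; nothing more can be done
None
```

The drawer is back in its sleeve the right way round: fully home, same way up, with the handle out of the mouth. I pulled it completely out by its plain end and regripped it near its middle. Then I lifted it, turned it 180°, slid it in and pushed it home on the handle. It took about 19 s of the 72 s allowed.

**Last checks**
- **Fully home:** the final push stalled at sleeve x = -39.6 mm, where I expected about -40. The force rose to about 11 N without further travel. In the last side picture the handle sits at the fully-home line.
- **Other objects:** the networks found the mug, tape and calculator within about 4 mm of where they were at the start, which is within their accuracy.
- **Arm:** it was clear of everything when I handed the job in.

**One slip:** my first release command didn't open the fingers far enough, so the drawer slid about 55 mm back into the sleeve and I had to pull it out again. No check failed.

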